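# Find the loose bolt of the book press and hold its cap open

## Task

One of the three brass bolts of the book press has come loose: tap the bolt heads, one after another, until you find the one that sinks. Then lift the blue hinged cap of that bolt (its red post is the handle) at least 50 degrees open, and finish while still holding it open, so that I can get at the bolt. Leave the other two caps shut and the jar, the tin and the notebook where they are.

Things in the scene. Friction and masses are not known exactly. Their poses are not given: they have to be found in the camera images.
- press: Wooden book press fixed to the table. Base x -90 to 150, y -200 to 200, 12 mm high; pale bar 105 (x) x 360 (y) mm, top at z = 62 mm; beyond it a 29 mm high paper pad to x = 138. Origin on the table under the bar's centre, x across the bar, y along it, z up. Three bolts at x = 7, y = 105 (a), 0 (b), -105 mm (c); any one may be loose, all look alike. Turned up to 0.3 rad.
- bolt_a_head (a point): Centre of the flat top of the left (+y end) bolt's six-sided brass head, 26 mm across corners. At the start it is 84 mm above the table and 17 mm above the closed cap. Axes as the press.
- bolt_a (a joint): How far the left (+y end) bolt has sunk, in m, 0 at the start. A tight bolt stands firm (under 1 mm). The loose one slides down against about 1.5 N to a stop at 0.007 and stays down.
- cap_a (a joint): Opening of the left (+y end) bolt's cap in rad: 0 shut and level, stop at 1.4. A blue metal plate 90 (x) x 60 (y) x 4 mm, about 80 g, with a 34 mm square window for the bolt head. Hinged at its +x edge; its -x edge swings up. Let go, it falls shut from any angle.
- cap_a_hinge (a point): Point on the hinge axis of the left (+y end) cap, mid-width, 65 mm above the table, fixed to the press at x = 45 mm; the axis is the press's y axis.
- cap_a_post (a point): Point in the red lifting post of the left (+y end) cap, 24 mm above the plate, 12 mm below the post's top. Post 12 (x) x 14 (y) x 36 mm, upright on the plate. From the hinge, this point is 78 mm towards -x and 26 mm up when shut (91 mm above the table). Pinched across y, the post can turn between the fingers as the cap swings. Axes turn with the cap.
- bolt_b_head (a point): Centre of the flat top of the middle bolt's six-sided brass head, 26 mm across corners. At the start it is 84 mm above the table and 17 mm above the closed cap. Axes as the press.
- bolt_b (a joint): How far the middle bolt has sunk, in m, 0 at the start. A tight bolt stands firm (under 1 mm). The loose one slides down against about 1.5 N to a stop at 0.007 and stays down.
- cap_b (a joint): Opening of the middle bolt's cap in rad: 0 shut and level, stop at 1.4. A blue metal plate 90 (x) x 60 (y) x 4 mm, about 80 g, with a 34 mm square window for the bolt head. Hinged at its +x edge; its -x edge swings up. Let go, it falls shut from any angle.
- cap_b_hinge (a point): Point on the hinge axis of the middle cap, mid-width, 65 mm above the table, fixed to the press at x = 45 mm; the axis is the press's y axis.
- cap_b_post (a point): Point in the red lifting post of the middle cap, 24 mm above the plate, 12 mm below the post's top. Post 12 (x) x 14 (y) x 36 mm, upright on the plate. From the hinge, this point is 78 mm towards -x and 26 mm up when shut (91 mm above the table). Pinched across y, the post can turn between the fingers as the cap swings. Axes turn with the cap.
- bolt_c_head (a point): Centre of the flat top of the right (-y end) bolt's six-sided brass head, 26 mm across corners. At the start it is 84 mm above the table and 17 mm above the closed cap. Axes as the press.
- bolt_c (a joint): How far the right (-y end) bolt has sunk, in m, 0 at the start. A tight bolt stands firm (under 1 mm). The loose one slides down against about 1.5 N to a stop at 0.007 and stays down.
- cap_c (a joint): Opening of the right (-y end) bolt's cap in rad: 0 shut and level, stop at 1.4. A blue metal plate 90 (x) x 60 (y) x 4 mm, about 80 g, with a 34 mm square window for the bolt head. Hinged at its +x edge; its -x edge swings up. Let go, it falls shut from any angle.
- cap_c_hinge (a point): Point on the hinge axis of the right (-y end) cap, mid-width, 65 mm above the table, fixed to the press at x = 45 mm; the axis is the press's y axis.
- cap_c_post (a point): Point in the red lifting post of the right (-y end) cap, 24 mm above the plate, 12 mm below the post's top. Post 12 (x) x 14 (y) x 36 mm, upright on the plate. From the hinge, this point is 78 mm towards -x and 26 mm up when shut (91 mm above the table). Pinched across y, the post can turn between the fingers as the cap swings. Axes turn with the cap.
- jar: Bystander: closed amber glass jar, 60 mm across, 85 mm tall, at the +y end of the press. Origin at the centre of its underside.
- tin: Bystander: red tin box 100 x 75 x 45 mm, at the -y end of the press. Origin at the centre of its underside.
- notebook: Bystander: orange notebook 120 x 85 x 14 mm, lying flat at the +y end of the press. Origin at the centre of its underside.

How it is judged:
On the way:
1. the loose bolt has been tapped and has sunk (over 4 mm) (value of joint any of bolt_a, bolt_b, bolt_c above 0.004 m), for 0.2 s.
At the end, for the whole second after the job is handed in: The cap of the sunk (loose) bolt is open by more than 0.8 rad and the fingers are holding it; that bolt is still down by more than 4 mm; the other two caps are shut (under 0.15 rad) (((value of joint bolt_a above 0.004 m and value of joint cap_a above 0.8 rad and contact force between the fingers and cap_a above 0.1 N and value of joint each of cap_b, cap_c below 0.15 rad) or (value of joint bolt_b above 0.004 m and value of joint cap_b above 0.8 rad and contact force between the fingers and cap_b above 0.1 N and value of joint each of cap_a, cap_c below 0.15 rad) or (value of joint bolt_c above 0.004 m and value of joint cap_c above 0.8 rad and contact force between the fingers and cap_c above 0.1 N and value of joint each of cap_a, cap_b below 0.15 rad))); the arm keeps its last pose, push and grip.
It fails at once if a cap is lifted although its bolt has not been found loose (sunk) ((value of joint cap_a above 0.25 rad and not (value of joint bolt_a above 0.004 m)) or (value of joint cap_b above 0.25 rad and not (value of joint bolt_b above 0.004 m)) or (value of joint cap_c above 0.25 rad and not (value of joint bolt_c above 0.004 m))).
It fails at once if the jar is pushed away (over 20 mm) or tipped (distance of jar from where it was at the start of the episode above 0.02 m or angle between jar's own z axis and vertical above 0.35 rad).
It fails at once if the tin is pushed away (over 20 mm) or tipped (distance of tin from where it was at the start of the episode above 0.02 m or angle between tin's own z axis and vertical above 0.35 rad).
It fails at once if the notebook is pushed away (over 20 mm) or tipped (distance of notebook from where it was at the start of the episode above 0.02 m or angle between notebook's own z axis and vertical above 0.35 rad).
It also fails if it takes over 51 s, if anything falls off the work surface, if the arm or the gripper's body presses on something with over 40 N, if the wrist force passes 120 N, or if a joint passes its speed limit or range.

## Robot

A 6-joint arm with a two-finger parallel gripper is mounted at the origin on the work surface. World frame = base frame: x ahead of the robot, y to its left, z up, the work surface at z = 0. Lengths are in m, angles in rad, forces in N, time in s.
With the tool pointing down it reaches from about 0.225 to 0.875 m from the base axis. Payload 3.4 kg.
Tool frame: the origin (TCP) lies at the very end of the fingers, on their centre line; the grasp point (between the pads) lies 19 mm behind it; z points along the fingers, x is the direction in which the jaws open and shut, and the axes are right-handed (so a half turn about z gives the same grasp; the last joint's range is limited). The gripper opens to 85 mm and grips with 20 to 120 N. Pads are 22 mm wide; open, the fingers measure 114 mm over their backs; the gripper's body (76 mm by 85 mm) begins 54 mm behind the grasp point. The pads swing forward as they close: fully open they stand 13 mm farther back than shut.
Start: joints at [1.221, 0.276, 1.505, -0, 1.361, -0.121], TCP at [0.13, 0.56, 0.193] pointing down, gripper open.
Joint ranges: [-2.89, 2.89], [-0.75, 2.08], [0.22, 2.7], [-1.18, 4.32], [0.11, 2.71], [-2.7, 2.7]. Speed limits (rad/s): [2.57, 2.57, 3.14, 3.14, 3.14, 3.14].

## Interface

Orientations are given as a unit quaternion [w, x, y, z].
In Python, from rig import manip gives the robot as it stands.
- The arm moves only by the tool send_rows, never from a script. Its argument "increments" is a list of rows, each a list of 5 numbers: the opening, from 0 (shut) to 1 (fully open), then the shift along the tool's x, y, z in m, then the turn about the tool's z in rad. A call has 1 to 8 rows; each row shifts and turns the commanded pose from where the row before left it, along the tool's axes as they then stand; what a row does not reach is not made up. A row lasts 1/8 s, in which the tool goes at most 62.5 mm and 10.7 degrees, less where a joint would pass 70% of its speed; a pose out of reach is approached as far as the arm can. A call is refused whole if a number of a shift passes 0.0625 or a number of a turn 0.188, either way. A call with a gripper value outside its range is refused whole. The fingers move at their own pace and stop on an object; "squeeze" is the grip in N (left out, the last holds). Time passes only in rows, so rows that do not move let the fingers close. It gives the time, the measured TCP pose, the force and the opening at its end, in the units of the state.
- manip.get_state(): the state, without advancing time (a new reading comes with each control period).
- manip.get_image(name): name is "side" or "top" or "wrist"; returns the picture (480x640x3 uint8, red, green, blue); there is no depth.
- manip.calibration(name): a dict with "fx", "fy", "cx", "cy" (pixels), "distortion" ([k1, k2, p1, p2, k3] as OpenCV has them; the pictures are not rectified), "camera_from_world" (4x4, takes a point from world to camera coordinates). Camera axes: x right, y up, looking along -z (the intrinsics and any distortion apply to the point x, -y, -z); pixel columns grow to the right and rows downward; lengths in m; the calibration is good to about 2 mm. A picture is of the moment at which its call begins: read the wrist's pose just before it. calibration takes no time and is no camera call; for the wrist camera it gives the pose at the moment of the call.
- manip.sign_off(): hands the job in, once; it reports no verdict.
The state is a dict: "clock": time; "qpos": joint angles; "qd": joint speeds; "effort": joint torques, N m; "position": TCP position; "ee_rot": TCP orientation; "contact_force": force on the tool from outside, world axes, zero at the start; "moment": the same for the moment, N m; "width": finger opening in m.
Only numpy, scipy, OpenCV 4.12 (cv2) and the standard library are available. Lean on these libraries where they do the work, as an engineer would, in place of code of your own. Each camera call takes 0.05 s, during which the arm holds its last target.

## Working session

There is one attempt and no reset: what is moved stays moved. The work goes in short steps, Python scripts to look and compute and a tool call to move; the robot and the scene stay as the last step left them, time stands still between calls to the robot, and variables do not carry over. Pictures are saved under pics/ and viewed, and the job is handed in when it is done.

Besides the shell and the picture viewer there is one more tool, called after "Call:" in YAML: its name, and indented under it one key for each argument. send_rows: Moves the arm, as the interface text tells. Its arguments: {"type":"object","properties":{"increments":{"type":"array","items":{"type":"array","items":{"type":"number"}}},"squeeze":{"type":"number"}},"required":["increments"]}

```bash
mkdir -p pics; ls; python3 - <<'E'
from rig import manip
import cv2
s=manip.get_state();print(s)
for n in("top","side"):
    im=manip.get_image(n);cv2.imwrite(f"pics/{n}0.png",im[:,:,::-1])
    print(n,manip.calibration(n))
E
```

```text
pics
{'clock': 0.0, 'qpos': array([ 1.22101526e+00,  2.76574103e-01,  1.50615626e+00, -9.45484443e-06,
        1.36068896e+00, -1.21003737e-01]), 'qd': array([ 2.29178315e-04, -2.75204508e-04, -7.04310661e-04,  1.67840433e-06,
       -1.74187416e-04,  1.01229029e-03]), 'effort': array([ 4.34817230e-04, -4.16778123e+01, -2.45808452e+01,  2.92765990e-04,
        1.09553779e-02,  7.11799899e-07]), 'position': array([0.13020333, 0.55943944, 0.19194247]), 'ee_rot': array([ 4.81333470e-04,  7.83193439e-01,  6.21777455e-01, -7.76220927e-04]), 'contact_force': array([-0.72734763, -0.19278978,  0.26437535]), 'moment': array([ 0.00577783,  0.01991286, -0.03574609]), 'width': 0.08555056983734828}
top {'fx': 461.4778966933669, 'fy': 461.4778966933669, 'cx': 319.8580695593562, 'cy': 237.61931873692552, 'distortion': array([-0.03030464,  0.        ,  0.        ,  0.        ,  0.        ]), 'camera_from_world': array([[ 0.0037572 , -0.99998567,  0.00381458,  0.04161468],
       [ 0.98420896,  0.00437294,  0.17695649, -0.60615392],
       [-0.17697063,  0.00308949,  0.98421128, -0.91677835],
       [ 0.        ,  0.        ,  0.        ,  1.        ]])}
side {'fx': 436.40749300470907, 'fy': 436.40749300470907, 'cx': 318.6465988388803, 'cy': 231.38562141155813, 'distortion': array([-0.0751068,  0.       ,  0.       ,  0.       ,  0.       ]), 'camera_from_world': array([[-0.87265537, -0.48786886,  0.02136777,  0.54436881],
       [ 0.31347972, -0.52609986,  0.79053741, -0.24495021],
       [-0.37443701,  0.69656508,  0.61204086, -0.71306969],
       [ 0.        ,  0.        ,  0.        ,  1.        ]])}
```

View pics/top0.png

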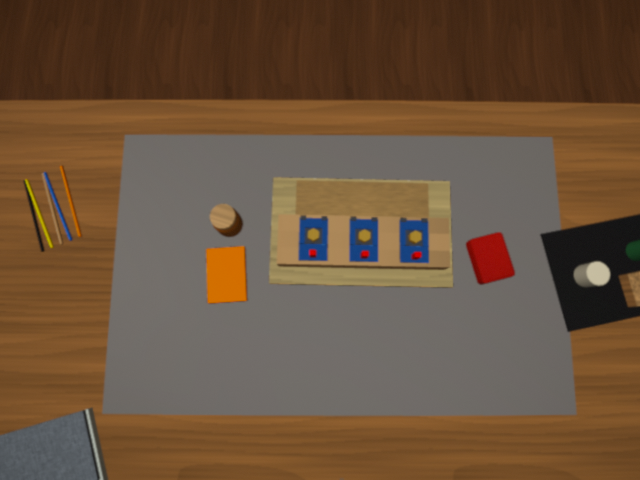

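View pics/side0.png

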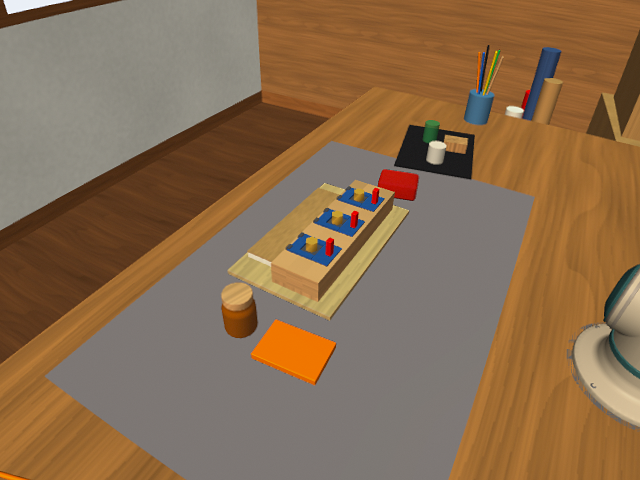

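```bash
python3 - <<'E'
import cv2
a=cv2.imread("pics/top0.png")[170:295,265:460]
cv2.imwrite("pics/topc.png",cv2.resize(a,None,fx=4,fy=4,interpolation=cv2.INTER_CUBIC))
a=cv2.imread("pics/side0.png")[165:315,225:415]
cv2.imwrite("pics/sidec.png",cv2.resize(a,None,fx=4,fy=4,interpolation=cv2.INTER_CUBIC))
E
```

```text
(no output)
```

View pics/topc.png

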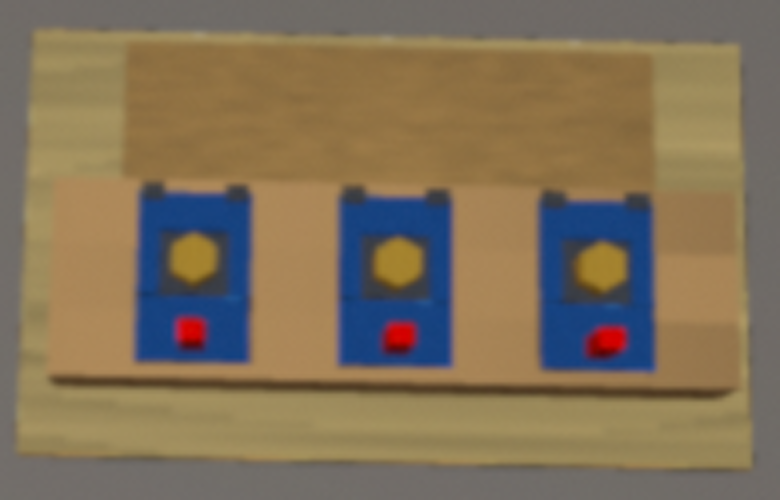

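View pics/sidec.png

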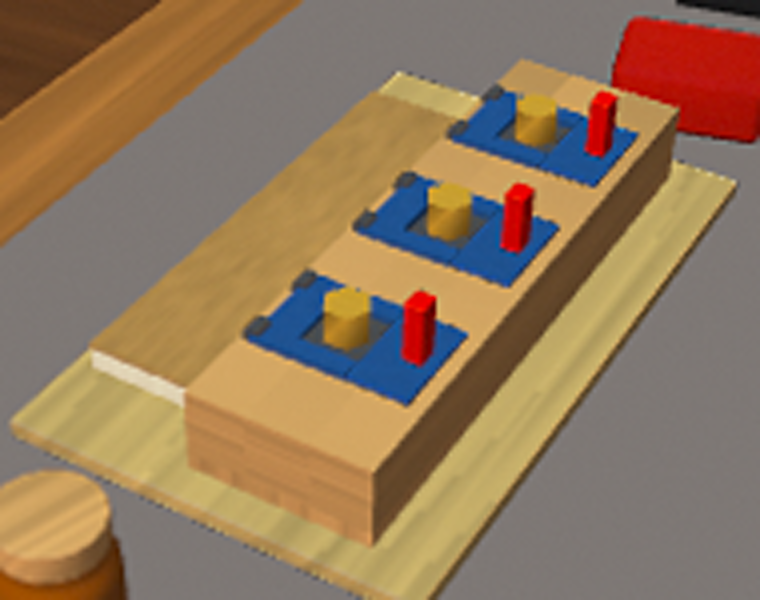

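```bash
cat >h.py <<'E'
from rig import manip
import cv2,numpy as np
def proj(n,P,C=None):
    C=C or manip.calibration(n);T=C["camera_from_world"]
    p=np.asarray(P)@T[:3,:3].T+T[:3,3]; p=p*[1,-1,-1]
    K=np.array([[C["fx"],0,C["cx"]],[0,C["fy"],C["cy"]],[0,0,1]])
    return cv2.projectPoints(p.reshape(-1,1,3),np.zeros(3),np.zeros(3),K,np.array(C["distortion"]))[0].reshape(-1,2)
def w(p,q): # press->world q=(x,y,yaw)
    p=np.asarray(p,float);c,s=np.cos(q[2]),np.sin(q[2])
    return p@np.array([[c,s,0],[-s,c,0],[0,0,1]])+[q[0],q[1],0]
E
python3 - <<'E'
from h import *
from scipy.optimize import least_squares
B=[[.007,.105,.084],[.007,0,.084],[.007,-.105,.084]]
Pt=[[-.033,.105,.103],[-.033,0,.103],[-.033,-.105,.103]]
base=[[.15,.2,.012],[.15,-.2,.012],[-.09,-.2,.012],[-.09,.2,.012]]
bar=[[-.0525,.18,.062]]
obs={"top":(B+base,np.array([[194,258],[398,262],[602,266],[34,31],[739,45],[750,467],[17,454]])/4+[265,170]),
"side":(B+Pt+bar,np.array([[347,302],[451,194],[537,104],[421,297],[519,190],[604,97],[374,472]])/4+[225,165])}
C={n:manip.calibration(n) for n in obs}
f=lambda q:np.concatenate([(proj(n,w(P,q),C[n])-o).ravel() for n,(P,o) in obs.items()])
r=least_squares(f,[.6,0.04,0]);q=r.x;print(q);print(r.fun.reshape(-1,2).round(1))
for n in obs:
    P,o=obs[n];print(n,least_squares(lambda q:(proj(n,w(P,q),C[n])-o).ravel(),q).x)
np.save("q.npy",q)
print(w(B,q).round(4)); print(w([[-.033,y,.091] for y in(.105,0,-.105)],q).round(4))
E
```

```text
[ 0.59929008 -0.04713097 -0.0171876 ]
[[-0.3 -0.5]
 [ 0.2 -0.4]
 [ 0.5 -0.3]
 [-0.6 -1.2]
 [ 0.5 -0.8]
 [ 1.   0.4]
 [-0.7 -0.1]
 [ 0.4  0.3]
 [-0.1  0.7]
 [ 0.1  0.5]
 [ 0.2  0.7]
 [ 0.5  0.1]
 [ 0.3  0.2]
 [ 0.5  0.4]]
top [ 0.59842241 -0.04696521 -0.01572412]
side [ 0.60030268 -0.04804562 -0.01902297]
[[ 0.6081  0.0577  0.084 ]
 [ 0.6063 -0.0473  0.084 ]
 [ 0.6045 -0.1522  0.084 ]]
[[ 0.5681  0.0584  0.091 ]
 [ 0.5663 -0.0466  0.091 ]
 [ 0.5645 -0.1515  0.091 ]]
```

The top view shows the bolts at about (313,234), (364,235) and (415,236). Fitting both cameras gives the press pose to within 2 mm. Next I rotate the tool to the press axes, close the fingers and move over bolt a.

Call:
send_rows:
  increments:
    - [0,0,0,0,-0.105]
    - [0,0,0,0,-0.106]
    - [0,-0.0411,0.0405,0,0]
    - [0,-0.0411,0.0405,0,0]
    - [0,-0.0411,0.0405,0,0]
    - [0,-0.0411,0.0405,0,0]
    - [0,-0.0411,0.0405,0,0]
    - [0,-0.0411,0.0405,0,0]
  squeeze: 40

```text
clock: 1.1
position: [0.3699, 0.3076, 0.1926]
ee_rot: [-0.0, 0.713, 0.701, 0.0]
contact_force: [0.2, 1.1, 0.1]
width: -0.0001
```

Call:
send_rows:
  increments:
    - [0,-0.0411,0.0405,0,0]
    - [0,-0.0411,0.0405,0,0]
    - [0,-0.0411,0.0405,0,0]
    - [0,-0.0411,0.0405,0,0]
    - [0,-0.0411,0.0405,0,0]
    - [0,-0.0411,0.0405,0,0]
    - [0,0,0,0.03,0]
    - [0,0,0,0,0]

```text
clock: 2.1
position: [0.6054, 0.0577, 0.1598]
ee_rot: [-0.003, 0.714, 0.7, -0.002]
contact_force: [-0.1, 0.3, -0.1]
width: -0.0
```

```bash
cat >st.py <<'E'
from h import *
from scipy.spatial.transform import Rotation as R
s=manip.get_state();q=np.load("q.npy");r=R.from_quat(np.roll(s["ee_rot"],-1)).as_matrix()
print(s["clock"],s["position"].round(4),s["contact_force"].round(2),s["width"].round(4));print(r.round(3))
for b,y in zip("abc",(.105,0,-.105)):
  print(b,"tool-axes delta to head",((w([.007,y,.084],q)-s["position"])@r).round(4),"to post",((w([-.033,y,.075],q)-s["position"])@r).round(4))
E
python3 st.py
python3 - <<'E'
from h import *
for n in("top","side"): cv2.imwrite(f"pics/{n}1.png",manip.get_image(n)[150:350,220:480,::-1].repeat(3,0).repeat(3,1))
E
```

```text
Traceback (most recent call last):
  File "st.py", line 4, in <module>
    print(s["clock"],s["position"].round(4),s["contact_force"].round(2),s["width"].round(4));print(r.round(3))
                                                                        ^^^^^^^^^^^^^^^^
AttributeError: 'float' object has no attribute 'round'
```

View pics/side1.png

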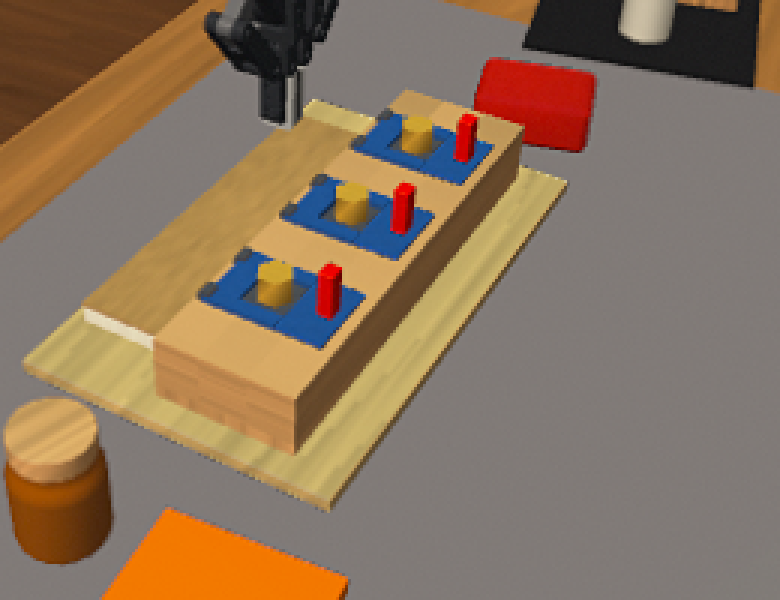

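```bash
sed -i 's/s\["width"\].round(4)/round(s["width"],4)/' st.py; python3 st.py
```

```text
2.2 [0.6071 0.0586 0.1628] [0.12 1.34 1.97] -0.0003
[[ 0.017  1.    -0.001]
 [ 1.    -0.017  0.   ]
 [ 0.    -0.001 -1.   ]]
a tool-axes delta to head [-0.0009  0.0011  0.0788] to post [-0.0009 -0.0389  0.0878]
b tool-axes delta to head [-0.1059  0.0011  0.0788] to post [-0.1059 -0.0389  0.0878]
c tool-axes delta to head [-0.2109  0.0011  0.0787] to post [-0.2109 -0.0389  0.0878]
```

Call:
send_rows:
  increments:
    - [0,-0.001,0.001,0.03,0]
    - [0,0,0,0.03,0]
    - [0,0,0,0.01,0]
    - [0,0,0,0,0]
    - [0,0,0,0.005,0]
    - [0,0,0,0.003,0]
    - [0,0,0,0,0]

```text
clock: 3.08
position: [0.6086, 0.0572, 0.085]
ee_rot: [0.0, 0.713, 0.701, 0.0]
contact_force: [-0.5, -0.1, -0.0]
width: -0.0005
```

Call:
send_rows:
  increments:
    - [0,0,0,0.003,0]
    - [0,0,0,0,0]

```text
clock: 3.32
position: [0.6084, 0.0572, 0.0816]
ee_rot: [-0.0, 0.713, 0.701, -0.0]
contact_force: [-1.3, 0.6, -0.7]
width: 0.0
```

Call:
send_rows:
  increments:
    - [0,0,0,0.002,0]
    - [0,0,0,0,0]
    - [0,0,0,0,0]

```text
clock: 3.7
position: [0.6086, 0.0573, 0.0798]
ee_rot: [-0.0, 0.713, 0.701, 0.0]
contact_force: [0.2, -0.4, -1.1]
width: -0.0001
```

```bash
python3 st.py; python3 - <<'E'
from h import *
cv2.imwrite(f"pics/side2.png",cv2.resize(manip.get_image("side")[170:290,240:400,::-1],None,fx=5,fy=5,interpolation=cv2.INTER_CUBIC))
E
```

```text
3.7 [0.6086 0.0573 0.0798] [ 0.16 -0.44 -1.07] -0.0001
[[ 0.018  1.     0.   ]
 [ 1.    -0.018  0.   ]
 [ 0.     0.    -1.   ]]
a tool-axes delta to head [ 0.0005 -0.0005 -0.0042] to post [ 0.0004 -0.0405  0.0048]
b tool-axes delta to head [-0.1045 -0.0004 -0.0042] to post [-0.1046 -0.0404  0.0048]
c tool-axes delta to head [-0.2095 -0.0004 -0.0042] to post [-0.2096 -0.0404  0.0048]
```

View pics/side2.png

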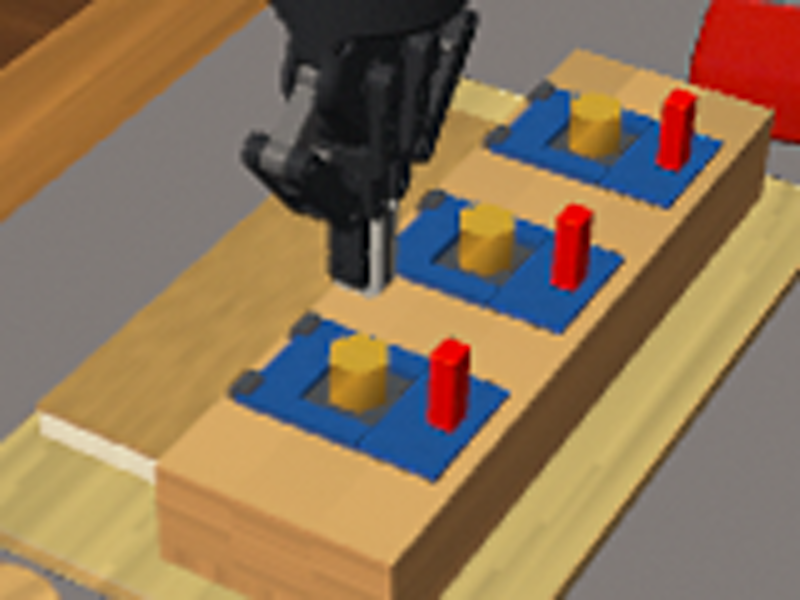

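```bash
python3 - <<'E'
from h import *
P=[[.6086,.0573,.0798],[0,0,0]]
for n in("side","top"): print(n,proj(n,P))
print(np.load("q.npy"),w([.007,.105,.084],np.load("q.npy")),proj("side",w([.007,.105,.084],np.load("q.npy"))))
cv2.imwrite("pics/side3.png",manip.get_image("side")[:,:,::-1])
cv2.imwrite("pics/top3.png",manip.get_image("top")[:,:,::-1])
cv2.imwrite("pics/wrist3.png",manip.get_image("wrist")[:,:,::-1])
print(manip.calibration("wrist"))
print(manip.calibration("side"))
E
```

```text
side [[312.00053136 242.25523698]
 [634.27104519 373.40748641]]
top [[313.46927939 234.10258464]
 [340.5267966  538.67724294]]
[ 0.59929008 -0.04713097 -0.0171876 ] [0.60809366 0.05773322 0.084     ] [[312.14106649 240.78693575]]
{'fx': 421.8307343366271, 'fy': 421.8307343366271, 'cx': 316.50675617247435, 'cy': 247.63729795855417, 'distortion': array([-0.05466707,  0.        ,  0.        ,  0.        ,  0.        ]), 'camera_from_world': array([[ 1.89909054e-02,  9.99819628e-01,  2.39335473e-04,
        -6.98306009e-02],
       [-9.46634641e-01,  1.80577248e-02, -3.21802385e-01,
         5.80779315e-01],
       [-3.21748663e-01,  5.88475542e-03,  9.46806827e-01,
        -7.72004015e-02],
       [ 0.00000000e+00,  0.00000000e+00,  0.00000000e+00,
         1.00000000e+00]])}
{'fx': 436.40749300470907, 'fy': 436.40749300470907, 'cx': 318.6465988388803, 'cy': 231.38562141155813, 'distortion': array([-0.0751068,  0.       ,  0.       ,  0.       ,  0.       ]), 'camera_from_world': array([[-0.87265537, -0.48786886,  0.02136777,  0.54436881],
       [ 0.31347972, -0.52609986,  0.79053741, -0.24495021],
       [-0.37443701,  0.69656508,  0.61204086, -0.71306969],
       [ 0.        ,  0.        ,  0.        ,  1.        ]])}
```

View pics/side3.png

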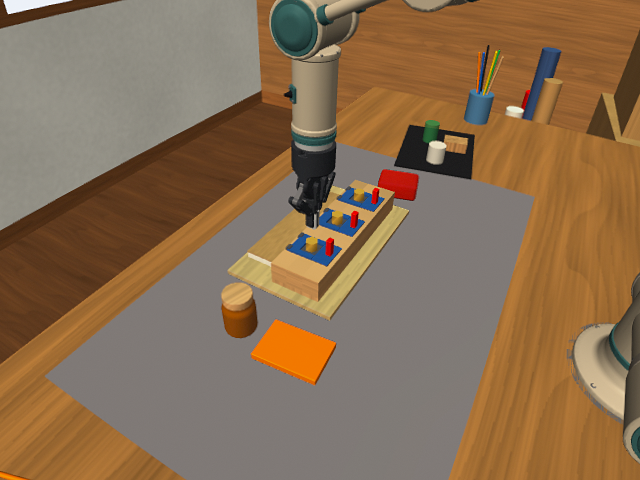

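View pics/top3.png

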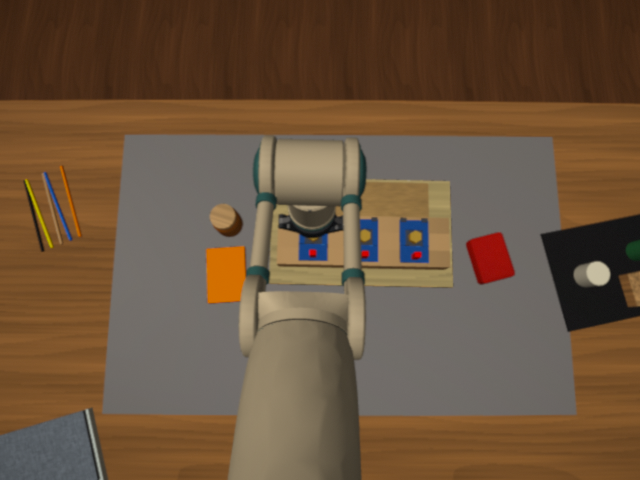

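View pics/wrist3.png

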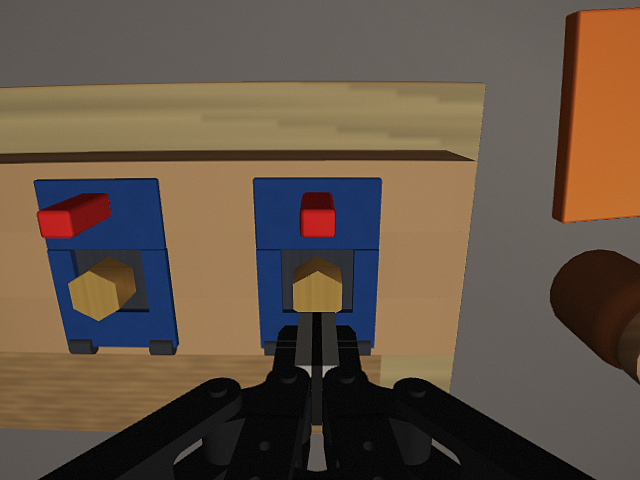

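```bash
python3 - <<'E'
from h import *
from scipy.optimize import least_squares
print(proj("wrist",[[.6086,.0573,.0798],w([.007,.105,.084],np.load("q.npy")),w([.007,0,.084],np.load("q.npy")),w([-.033,.105,.103],np.load("q.npy"))]))
im=cv2.imread("pics/side3.png")[190:270,270:370]
cv2.imwrite("pics/s3c.png",cv2.resize(im,None,fx=8,fy=8,interpolation=cv2.INTER_CUBIC))
im=cv2.imread("pics/wrist3.png")[170:370,230:410]
cv2.imwrite("pics/w3c.png",cv2.resize(im,None,fx=3,fy=3,interpolation=cv2.INTER_CUBIC))
E
```

```text
[[314.44509205 290.38523425]
 [315.32836388 293.18776104]
 [ 89.77734081 292.83644806]
 [314.9275681  219.26773275]]
```

View pics/s3c.png

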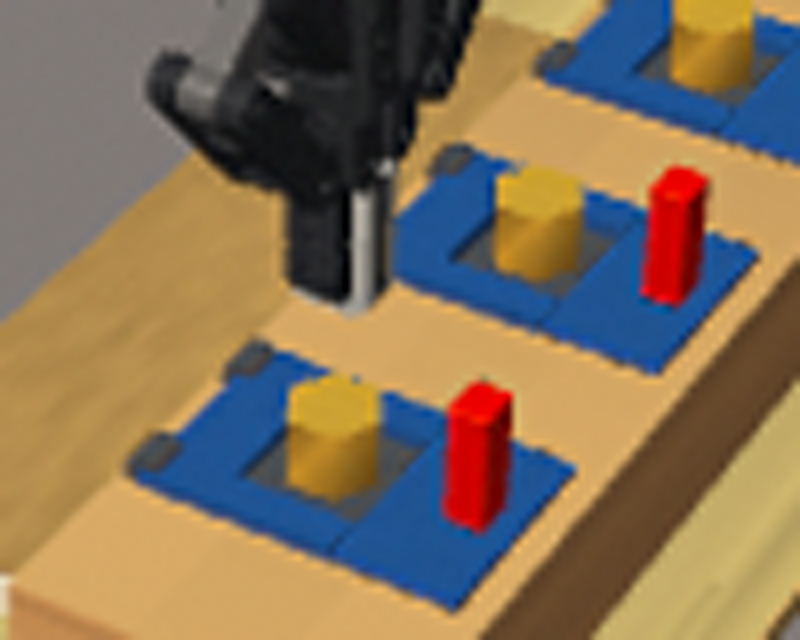

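View pics/w3c.png

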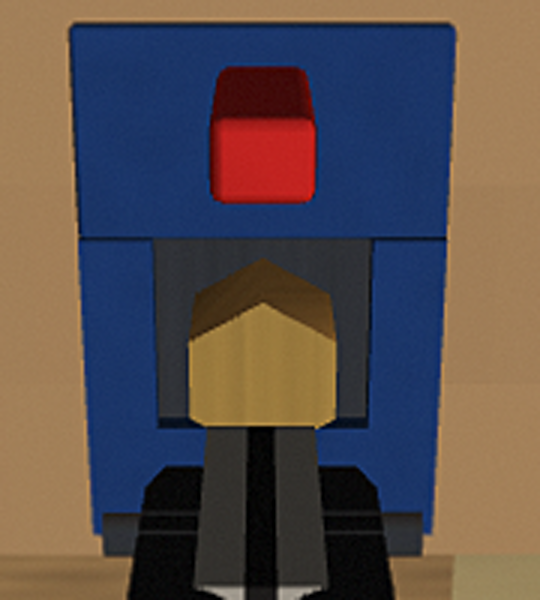

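```bash
python3 - <<'E'
from h import *
for d in(0,.01,.02,.03,.04):
    P=np.array([[.6086,.0573,.0798+d],[.5976,.0573,.0798+d]])
    print(d,proj("side",P).round(1).tolist(),proj("wrist",P).round(1).tolist())
E
```

```text
0 [[312.0, 242.3], [316.9, 244.1]] [[314.4, 290.4], [314.0, 268.5]]
0.01 [[312.1, 238.3], [317.0, 240.1]] [[314.3, 299.8], [313.8, 276.9]]
0.02 [[312.1, 234.2], [317.1, 236.0]] [[314.2, 310.1], [313.7, 286.3]]
0.03 [[312.2, 230.1], [317.2, 231.9]] [[314.1, 321.6], [313.5, 296.7]]
0.04 [[312.3, 225.9], [317.3, 227.7]] [[314.0, 334.5], [313.4, 308.4]]
```

Both cameras put the fingertips about 40 mm above the reported TCP. In the side view the tip is at (312,226), where (312,242) was predicted. Bolt a has not been touched yet, so I'll go down in small steps and watch the force.

Call:
send_rows:
  increments:
    - [0,0,0,0.005,0]
    - [0,0,0,0.005,0]
    - [0,0,0,0,0]

```text
clock: 4.28
position: [0.608, 0.0573, 0.069]
ee_rot: [-0.001, 0.713, 0.701, -0.0]
contact_force: [-1.4, 0.8, 0.2]
width: 0.0001
```

```bash
python3 st.py|head -1; python3 - <<'E'
from h import *
im=manip.get_image("side")[190:270,270:370,::-1]
cv2.imwrite("pics/s4c.png",cv2.resize(im,None,fx=8,fy=8,interpolation=cv2.INTER_CUBIC))
E
```

```text
4.275 [0.608  0.0573 0.069 ] [-1.44  0.81  0.15] 0.0001
```

View pics/s4c.png

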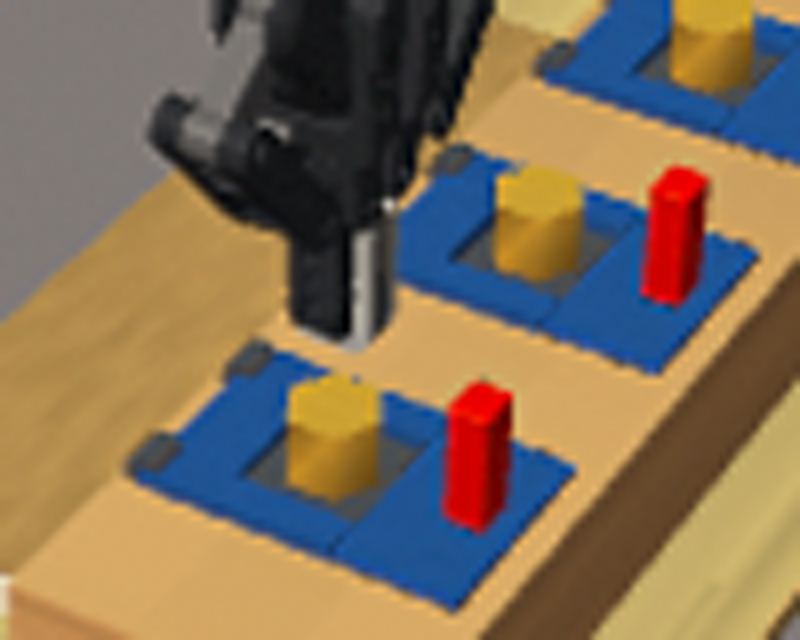

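Call:
send_rows:
  increments:
    - [0,0,0,0.006,0]
    - [0,0,0,0.006,0]
    - [0,0,0,0.003,0]
    - [0,0,0,0,0]

```text
clock: 4.82
position: [0.6083, 0.0573, 0.0544]
ee_rot: [-0.0, 0.713, 0.701, -0.0]
contact_force: [0.2, -0.9, 0.6]
width: 0.0002
```

Call:
send_rows:
  increments:
    - [0,0,0,0.004,0]
    - [0,0,0,0,0]

```text
clock: 5.08
position: [0.6083, 0.0573, 0.0505]
ee_rot: [-0.0, 0.713, 0.701, -0.0]
contact_force: [0.8, 0.3, 0.7]
width: 0.0002
```

```bash
python3 st.py|head -1; python3 - <<'E'
from h import *
im=manip.get_image("side")[190:270,270:370,::-1]
cv2.imwrite("pics/s5c.png",cv2.resize(im,None,fx=8,fy=8,interpolation=cv2.INTER_CUBIC))
E
```

```text
5.075 [0.6083 0.0573 0.0505] [0.82 0.25 0.74] 0.0002
```

View pics/s5c.png

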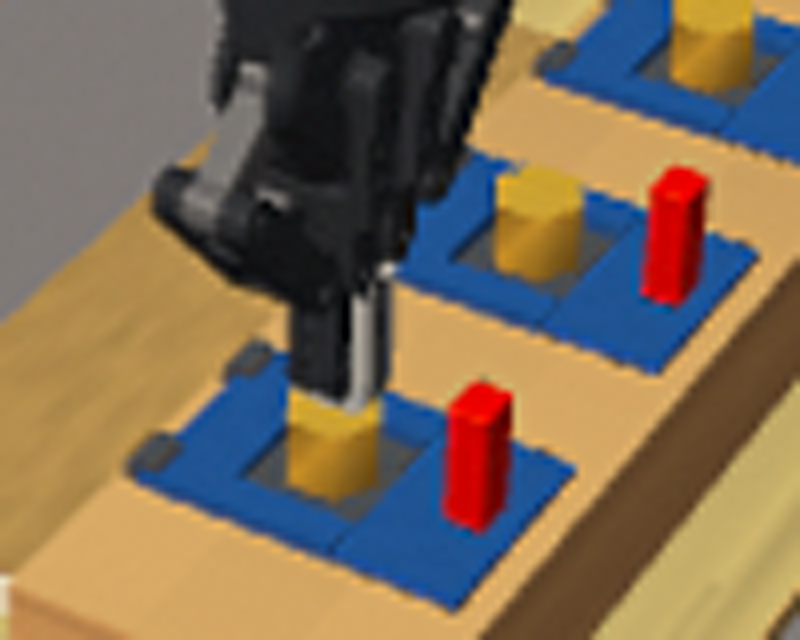

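Call:
send_rows:
  increments:
    - [0,0,0,0.003,0]
    - [0,0,0,0,0]

```text
clock: 5.38
position: [0.6084, 0.0573, 0.0476]
ee_rot: [-0.0, 0.713, 0.701, -0.0]
contact_force: [-1.4, 0.4, 0.5]
width: -0.0
```

Call:
send_rows:
  increments:
    - [0,0,0,0.003,0]
    - [0,0,0,0,0]

```text
clock: 5.62
position: [0.6088, 0.0573, 0.0451]
ee_rot: [0.0, 0.713, 0.701, 0.0]
contact_force: [-0.5, 1.2, 2.0]
width: 0.0003
```

Call:
send_rows:
  increments:
    - [0,0,0,0.003,0]
    - [0,0,0,0,0]

```text
clock: 5.88
position: [0.609, 0.0573, 0.0449]
ee_rot: [0.001, 0.713, 0.701, 0.001]
contact_force: [-3.9, -0.5, 16.3]
width: -0.0001
```

Firm contact at a reported z of 0.045, with 16 N, so bolt a is tight. The real tip is therefore 39 mm above the reported TCP, as the cameras showed. Next is bolt b.

Call:
send_rows:
  increments:
    - [0,0,0,-0.02,0]
    - [0,-0.035,0,0,0]
    - [0,-0.035,0,0,0]
    - [0,-0.035,0,0,0]
    - [0,0,0,0.01,0]
    - [0,0,0,0.003,0]
    - [0,0,0,0,0]

```text
clock: 6.75
position: [0.6062, -0.0466, 0.0482]
ee_rot: [-0.001, 0.713, 0.701, -0.0]
contact_force: [-0.4, 0.8, 0.8]
width: 0.0002
```

Call:
send_rows:
  increments:
    - [0,0,0,0.004,0]
    - [0,0,0,0,0]
    - [0,0,0,0.003,0]
    - [0,0,0,0,0]

```text
clock: 7.25
position: [0.6072, -0.047, 0.0449]
ee_rot: [0.001, 0.713, 0.701, 0.001]
contact_force: [-4.5, 1.6, 15.7]
width: 0.0003
```

Bolt b is firm as well: 15.7 N at the same height. Next is bolt c.

Call:
send_rows:
  increments:
    - [0,0,0,-0.02,0]
    - [0,-0.035,0,0,0]
    - [0,-0.035,0,0,0]
    - [0,-0.035,0,0,0]
    - [0,0,0,0.01,0]
    - [0,0,0,0.003,0]
    - [0,0,0,0,0]

```text
clock: 8.12
position: [0.6043, -0.1513, 0.0481]
ee_rot: [-0.001, 0.713, 0.701, -0.0]
contact_force: [1.3, 0.1, -0.5]
width: -0.0001
```

Call:
send_rows:
  increments:
    - [0,0,0,0.004,0]
    - [0,0,0,0,0]
    - [0,0,0,0.003,0]
    - [0,0,0,0,0]

```text
clock: 8.62
position: [0.6048, -0.1526, 0.0416]
ee_rot: [-0.0, 0.713, 0.701, -0.0]
contact_force: [0.2, 0.6, -0.5]
width: 0.0001
```

Bolt c gives way: the tip is at 0.0416 with no force. I'll press on to its stop.

Call:
send_rows:
  increments:
    - [0,0,0,0.003,0]
    - [0,0,0,0,0]
    - [0,0,0,0.003,0]
    - [0,0,0,0,0]

```text
clock: 9.12
position: [0.6049, -0.1528, 0.0384]
ee_rot: [0.001, 0.713, 0.701, 0.0]
contact_force: [-3.7, 1.8, 14.2]
width: 0.0001
```

Call:
send_rows:
  increments:
    - [0,0,0,0.002,0]
    - [0,0,0,0,0]

```text
clock: 9.38
position: [0.605, -0.1529, 0.0384]
ee_rot: [0.001, 0.713, 0.701, 0.0]
contact_force: [-6.7, 2.0, 24.4]
width: -0.0002
```

Bolt c stops 6.7 mm down, so it is the loose one. Now I'll lift, open the fingers part way and go over post c.

Call:
send_rows:
  increments:
    - [0,0,0,-0.03,0]
    - [0.55,0,0,-0.03,0]
    - [0.55,0,-0.02,0,0]
    - [0.55,0,-0.02,0,0]
    - [0.55,0,0,0,0]
    - [0.55,0,0,0,0]

```text
clock: 10.12
position: [0.5657, -0.1523, 0.0938]
ee_rot: [0.001, 0.713, 0.701, 0.0]
contact_force: [0.3, -0.3, 0.6]
width: 0.0468
```

```bash
python3 st.py; python3 - <<'E'
from h import *
im=manip.get_image("side")[130:250,290:450,::-1]
cv2.imwrite("pics/s6c.png",cv2.resize(im,None,fx=5,fy=5,interpolation=cv2.INTER_CUBIC))
cv2.imwrite("pics/w6.png",manip.get_image("wrist")[:,:,::-1])
print(proj("wrist",[w([-.033,-.105,.103],np.load("q.npy"))]))
E
```

```text
10.125 [ 0.5657 -0.1523  0.0938] [ 0.32 -0.33  0.65] 0.0468
[[ 0.018  1.     0.001]
 [ 1.    -0.018 -0.   ]
 [-0.     0.001 -1.   ]]
a tool-axes delta to head [0.2108 0.0386 0.0098] to post [ 0.2107 -0.0015  0.0188]
b tool-axes delta to head [0.1058 0.0386 0.0099] to post [ 0.1057 -0.0014  0.0188]
c tool-axes delta to head [0.0008 0.0387 0.0099] to post [ 0.0007 -0.0013  0.0188]
[[315.70020113 296.4428832 ]]
```

View pics/s6c.png

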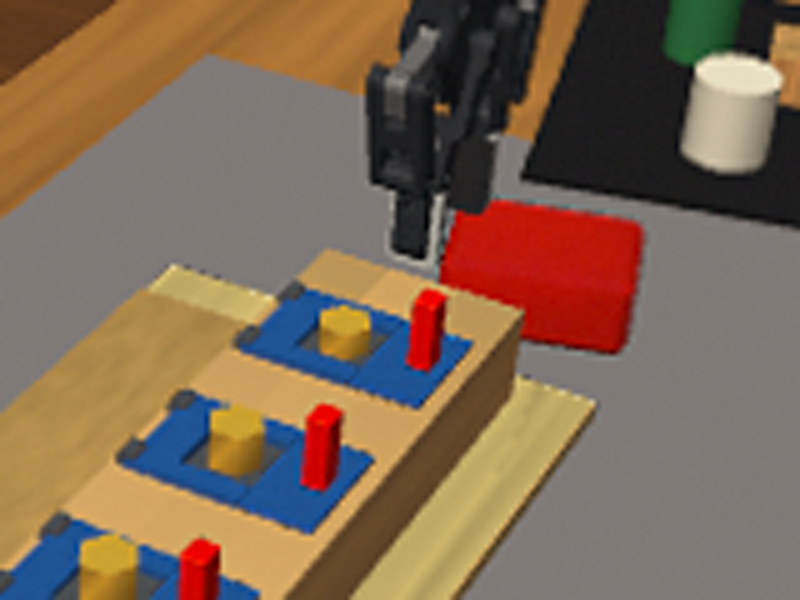

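View pics/w6.png

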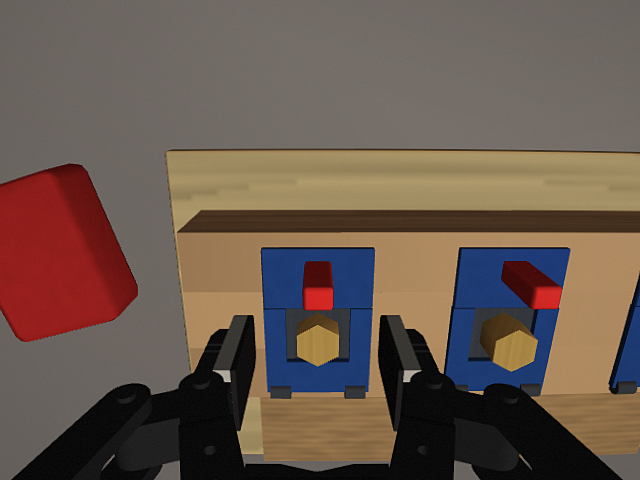

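Bolt c is visibly lower. The post top, at wrist pixel (317,298), is centred between the fingers, so I'll descend in two stages.

Call:
send_rows:
  increments:
    - [0.55,0.0005,-0.001,0.02,0]
    - [0.55,0,0,0.015,0]
    - [0.55,0,0,0.005,0]
    - [0.55,0,0,0,0]

```text
clock: 10.72
position: [0.5639, -0.1514, 0.0533]
ee_rot: [-0.0, 0.713, 0.701, -0.0]
contact_force: [-0.0, -0.1, 0.1]
width: 0.0469
```

```bash
python3 st.py|head -1; python3 - <<'E'
from h import *
im=manip.get_image("side")[150:230,320:420,::-1]
cv2.imwrite("pics/s7c.png",cv2.resize(im,None,fx=8,fy=8,interpolation=cv2.INTER_CUBIC))
cv2.imwrite("pics/w7.png",manip.get_image("wrist")[:,:,::-1])
E
```

```text
10.725 [ 0.5639 -0.1514  0.0533] [-0.02 -0.07  0.13] 0.0469
```

View pics/s7c.png

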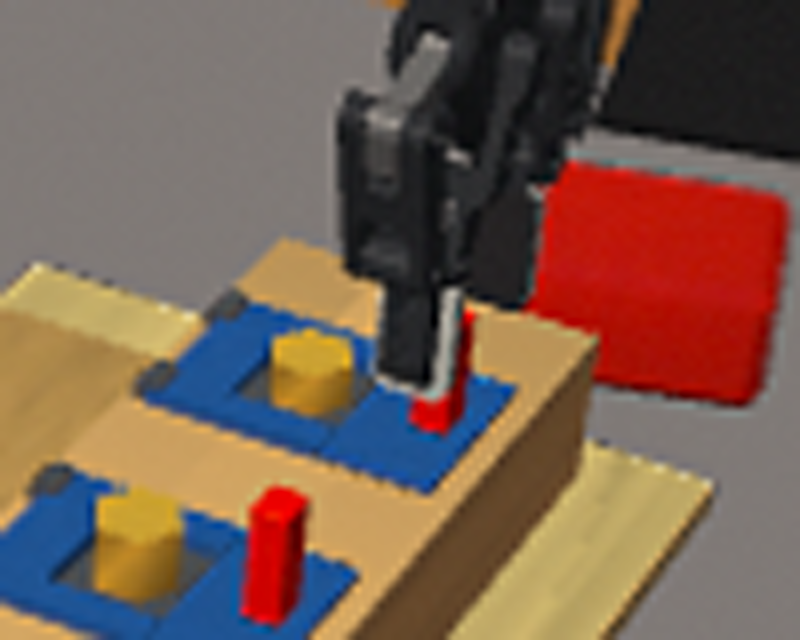

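View pics/w7.png

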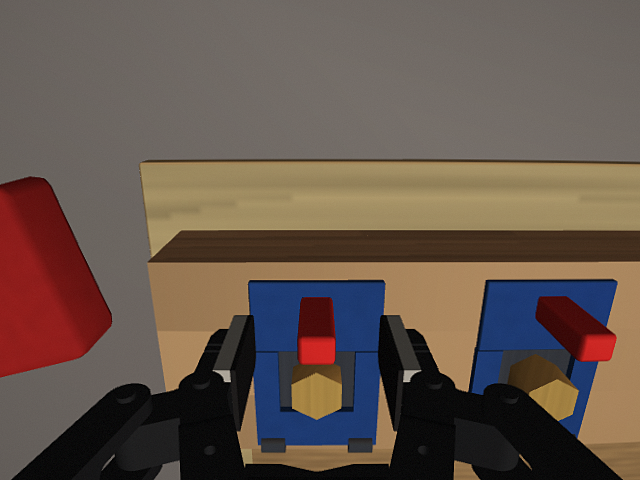

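Call:
send_rows:
  increments:
    - [0.55,0,0,0.012,0]
    - [0.55,0,0,0.006,0]
    - [0.55,0,0,0,0]
    - [0,0,0,0,0]
    - [0,0,0,0,0]
    - [0,0,0,0,0]
    - [0,0,0,0,0]
  squeeze: 30

```text
clock: 11.7
position: [0.5641, -0.1517, 0.0361]
ee_rot: [0.0, 0.713, 0.701, 0.0]
contact_force: [-0.4, -1.0, 1.4]
width: 0.0135
```

```bash
python3 st.py|head -1; python3 - <<'E'
from h import *
im=manip.get_image("side")[150:230,320:420,::-1]
cv2.imwrite("pics/s8c.png",cv2.resize(im,None,fx=8,fy=8,interpolation=cv2.INTER_CUBIC))
cv2.imwrite("pics/w8.png",manip.get_image("wrist")[:,:,::-1])
E
```

```text
11.7 [ 0.5641 -0.1517  0.0361] [-0.38 -1.03  1.37] 0.0135
```

View pics/s8c.png

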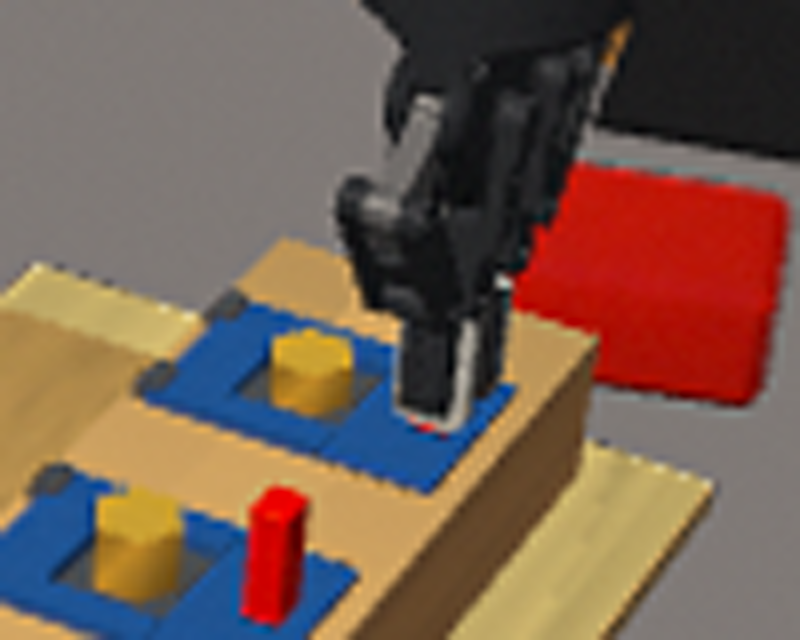

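View pics/w8.png

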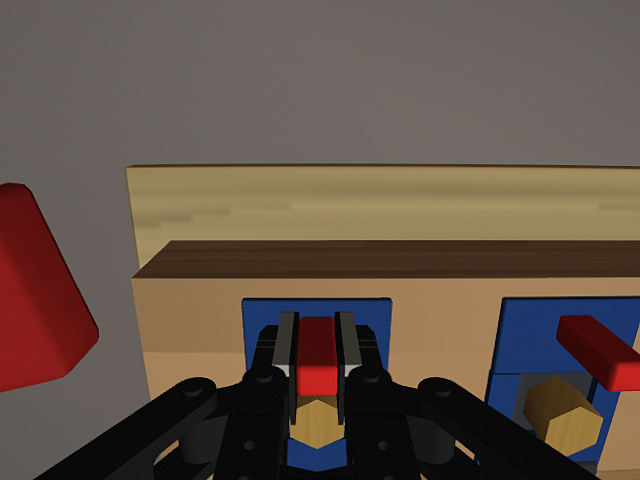

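The post is pinched at a width of 13.5 mm. I'll lift along the hinge arc, to 20° first.

Call:
send_rows:
  increments:
    - [0,0,0.003,-0.0065,0]
    - [0,0,0.003,-0.0065,0]
    - [0,0,0.004,-0.006,0]
    - [0,0,0.004,-0.006,0]
    - [0,0,0,0,0]

```text
clock: 12.42
position: [0.5781, -0.1519, 0.0615]
ee_rot: [0.0, 0.713, 0.701, 0.0]
contact_force: [-2.1, -3.2, -0.5]
width: 0.0133
```

```bash
python3 st.py|head -1; python3 - <<'E'
from h import *
im=manip.get_image("side")[150:230,320:420,::-1]
cv2.imwrite("pics/s9c.png",cv2.resize(im,None,fx=8,fy=8,interpolation=cv2.INTER_CUBIC))
E
```

```text
12.425 [ 0.5781 -0.1519  0.0615] [-2.1  -3.17 -0.47] 0.0133
```

View pics/s9c.png

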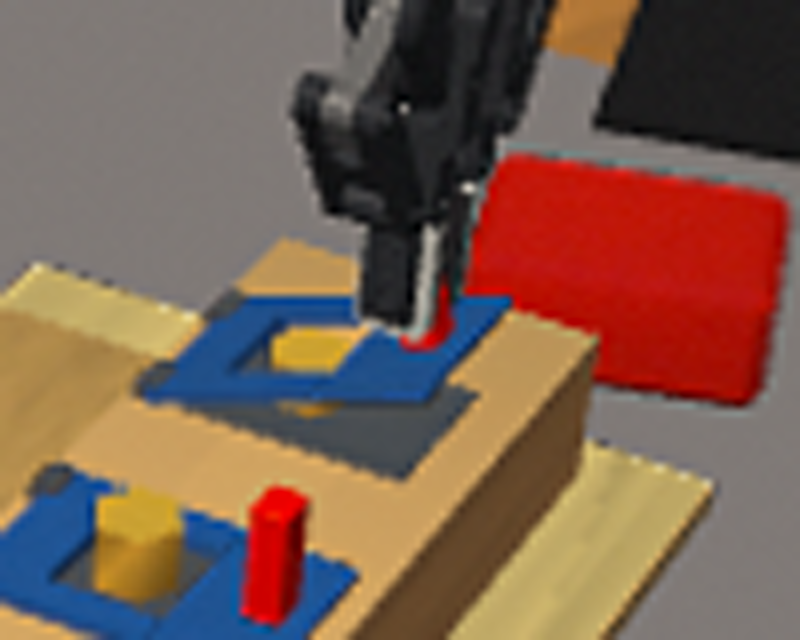

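The cap is following at about 20° with low forces, so I'll continue to 60° and a little beyond.

Call:
send_rows:
  increments:
    - [0,0,0.005,-0.005,0]
    - [0,0,0.005,-0.005,0]
    - [0,0,0.006,-0.0042,0]
    - [0,0,0.006,-0.0042,0]
    - [0,0,0,0,0]

```text
clock: 13.1
position: [0.6002, -0.1523, 0.0799]
ee_rot: [0.0, 0.713, 0.701, 0.0]
contact_force: [-3.7, -3.7, 1.6]
width: 0.0132
```

Call:
send_rows:
  increments:
    - [0,0,0.0065,-0.003,0]
    - [0,0,0.0065,-0.003,0]
    - [0,0,0.007,-0.002,0]
    - [0,0,0.007,-0.002,0]
    - [0,0,0,0,0]
    - [0,0,0,0,0]

```text
clock: 13.85
position: [0.6273, -0.1527, 0.0899]
ee_rot: [0.001, 0.713, 0.701, 0.0]
contact_force: [-2.1, -3.3, 3.5]
width: 0.0131
```

```bash
python3 st.py|head -1; python3 - <<'E'
from h import *
im=manip.get_image("side")[130:250,290:450,::-1]
cv2.imwrite("pics/s10c.png",cv2.resize(im,None,fx=5,fy=5,interpolation=cv2.INTER_CUBIC))
cv2.imwrite("pics/w10.png",manip.get_image("wrist")[:,:,::-1])
E
```

```text
13.85 [ 0.6273 -0.1527  0.0899] [-2.15 -3.31  3.5 ] 0.0131
```

View pics/s10c.png

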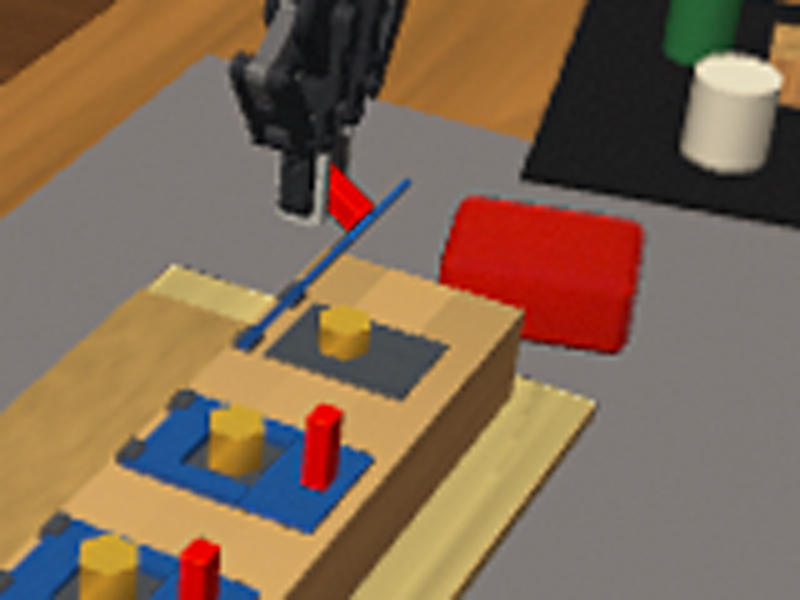

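View pics/w10.png

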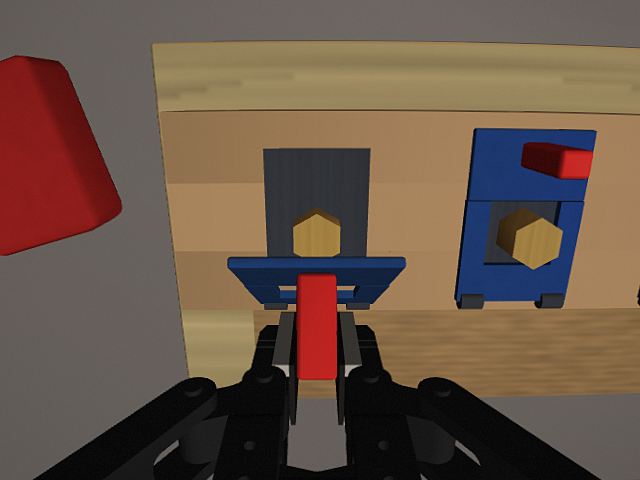

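```bash
python3 - <<'E'
from h import *
q=np.load("q.npy");C=manip.calibration("wrist")
for t in(45,50,55,60,65,70):
    a=np.radians(t);x=.045-.09*np.cos(a);z=.065+.09*np.sin(a)
    P=[w([x,-.135,z],q),w([x,-.075,z],q)]
    print(t,proj("wrist",P,C).round().tolist(),proj("side",P).round(1).tolist())
im=manip.get_image("top");cv2.imwrite("pics/top11.png",im[120:320,180:560,::-1].repeat(2,0).repeat(2,1))
E
python3 st.py|head -1
```

```text
45 [[226.0, 209.0], [401.0, 209.0]] [[377.0, 171.9], [365.6, 183.7]]
50 [[224.0, 230.0], [403.0, 230.0]] [[374.9, 169.1], [363.4, 180.8]]
55 [[223.0, 252.0], [404.0, 252.0]] [[372.6, 166.5], [361.0, 178.1]]
60 [[222.0, 275.0], [406.0, 275.0]] [[370.1, 164.1], [358.3, 175.6]]
65 [[221.0, 300.0], [406.0, 299.0]] [[367.4, 161.8], [355.5, 173.2]]
70 [[221.0, 324.0], [407.0, 324.0]] [[364.6, 159.8], [352.6, 171.1]]
14.0 [ 0.6272 -0.1527  0.0898] [-3.46 -2.35  4.29] 0.0136
```

View pics/top11.png

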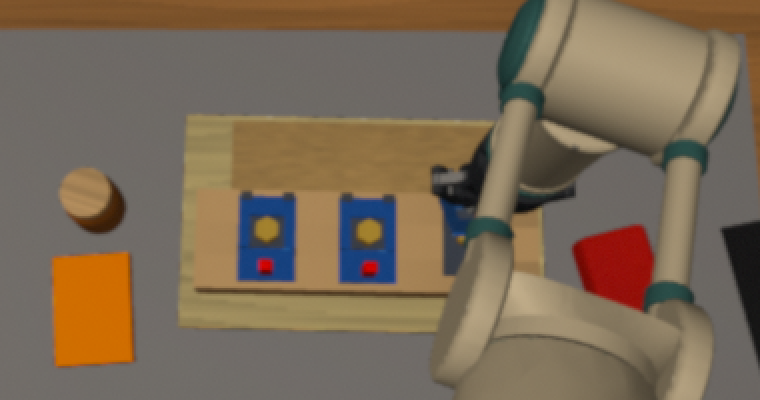

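The wrist view gives about 57° open (cap edge at row 259). I'll add a few degrees of margin, let it settle, and hand in.

Call:
send_rows:
  increments:
    - [0,0,0.003,-0.0007,0]
    - [0,0,0.002,-0.0003,0]
    - [0,0,0,0,0]
    - [0,0,0,0,0]

```text
clock: 14.5
position: [0.6315, -0.1528, 0.0906]
ee_rot: [-0.0, 0.713, 0.701, -0.0]
contact_force: [-3.7, -2.7, 3.6]
width: 0.0133
```

```bash
python3 - <<'E'
from h import *
cv2.imwrite("pics/w12.png",manip.get_image("wrist")[:,:,::-1])
q=np.load("q.npy");C=manip.calibration("wrist")
for t in(50,55,60,65,70):
    a=np.radians(t);print(t,proj("wrist",[w([.045-.09*np.cos(a),-.135,.065+.09*np.sin(a)],q)],C).round())
E
python3 st.py|head -1
```

```text
50 [[224. 217.]]
55 [[222. 239.]]
60 [[221. 262.]]
65 [[220. 286.]]
70 [[220. 311.]]
14.55 [ 0.6315 -0.1528  0.0905] [-3.31 -2.33  5.34] 0.0136
```

View pics/w12.png

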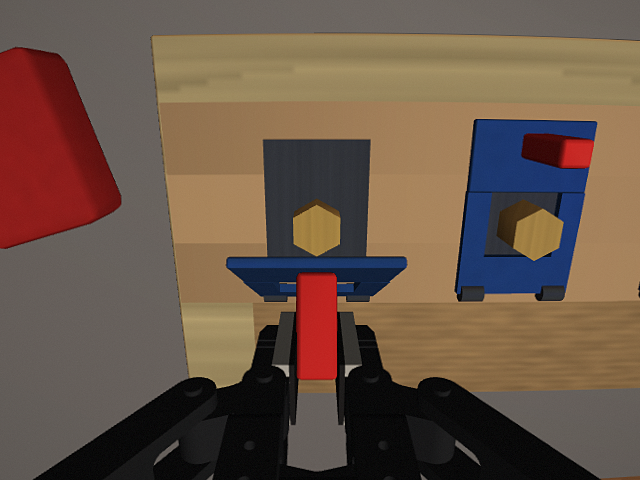

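The cap edge at row 259 now matches about 60° open. The grip is firm and the neighbouring cap is shut.

```bash
python3 -c "
from rig import manip
print(manip.sign_off())"
```

```text
the job is handed in; nothing more can be done
None
```

Bolt c, at the right (-y) end, is the loose one. I opened its cap to about 60° and handed the job in at 14.6 s with the gripper still holding the post.

- **Tapping:** Bolts a and b stood firm, pushing back with about 16 N. Bolt c slid down and stopped after 6.7 mm.
- **Last checks:** I worked out the 60° from the edge of the cap in the wrist picture. The fingers still held the post, with a reading of 13.6 mm against its 14 mm width, and about 5 N vertical force on the tool. Caps a and b were shut in the last pictures, and the jar, tin and notebook looked unmoved, though I only judged that by eye.
- **What disagreed:** The real fingertips were about 39 mm above the reported TCP height. The cameras showed this and the first firm tap confirmed it, so I corrected every height for it. My first approach to bolt a therefore stopped well short of touching it.

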